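# Swing the dripper over the carafe and start the brew timer

### The job

With a fingertip, push the pour-over stand's copper bar sideways to swing the white dripper until its outlet is centred over the mouth of the glass carafe with the orange band. Then press the green button of the brew timer and let it spring back, and finish clear of everything. Only push and press: do not pinch the bar, and leave the carafe, the cups and everything else standing where they are.

Things in the scene. Friction and masses are not known exactly. Their poses are not given: they have to be found in the camera images.
- stand: Pour-over stand, fixed: a pale wooden board 290 x 420 x 14 mm with a steel post 20 mm thick. Origin under the post's axis at table height; the board reaches 245 mm towards the stand's -x, 45 mm to its +x and 210 mm to each side. Four round black pads on the board, 200 mm from the post's axis, at 24 and 56 degrees either side of the stand's -x direction, carry four vessels (carafe, white cup, blue cup, yellow cup) in any order.
- swing_arm (a joint): Angle (rad) of the swing arm about the post's upright axis. 0: the arm points along the stand's -x; positive: counter-clockwise seen from above (the dripper goes towards the stand's -y). Range -1.25 to 1.25. It starts between the two middle pads. Friction holds it where it is left: 0.28 N m, about 3 N of push 90 mm from the axis; no spring.
- pivot (a point): Point on the post's axis at mid-height of the bar (174 mm above the table). The hub there is 38 mm across and its top is 195 mm above the table.
- bar_mid (a point): Point in the middle of the copper bar, 90 mm from the post's axis, 174 mm above the table. The bar is 14 mm wide, 28 mm high (160 to 188 mm above the table), level, and free from 25 to 140 mm from the axis: the place to push, from either side. Pressing both its sides at once, by pinching it, or bearing down on its top, is a fault.
- outlet (a point): Centre of the dripper's outlet, the underside of the white ceramic cone, 200 mm from the post's axis, 148 mm above the table. The cone is 108 mm across at its top, which is 210 mm above the table (the highest thing on the stand). It is fixed to the arm.
- carafe: Open glass carafe with an orange band round its neck, a little coffee-brown at its bottom; 84 mm across, 105 mm high. Loose, on one of the pads. Origin at the centre of its underside.
- carafe_mouth (a point): Centre of the carafe's mouth, at its rim (119 mm above the table); the mouth is 70 mm across inside.
- white_mug: White ceramic cup without a handle, 74 mm across, 80 mm high, loose, on a pad. Origin at the centre of its underside.
- blue_cup: Blue ceramic cup, 76 mm across, 70 mm high, loose, on a pad. Origin at the centre of its underside.
- yellow_cup: Yellow cup, 72 mm across, 85 mm high, loose, on a pad. Origin at the centre of its underside.
- timer: Brew timer, fixed: white box 80 x 70 x 30 mm standing to one side of the stand (left or right), with a green push button on top. Origin at the centre of its underside.
- timer_button (a joint): Travel of the green button (m): 0 released, 0.006 fully down; a spring returns it; fully down takes 4 N. It counts as pressed beyond 0.004.
- timer_button_top (a point): Centre of the top of the green button (30 mm across), 45 mm above the table when released; press straight down.
- bean_jar: Brown bean jar with a steel cap, 70 mm across, 120 mm high, loose, on the side opposite the timer. Origin at the centre of its underside.
- blower: Blue rubber bulb blower, 60 mm across, 75 mm high, standing loose on the robot's right, nearer than the timer or jar there. Origin at the centre of its underside.
- tamper: Coffee tamper standing loose on the robot's left, nearer than the timer or jar there: steel foot 58 mm across, dark wooden knob, 85 mm high. Origin at the centre of its underside.
There are look-alikes about, which are no part of the job. Leave any pink or turquoise look-alike of the timer alone.

How it is judged:
By the outcome, as a careful person would: the job done as asked, in the order asked, and still so for the second after the job is handed in, with the robot touching nothing.
It also fails if it takes over 54 s, if anything falls off the work surface, if the arm or the gripper's body presses on something with over 40 N, if the wrist force passes 120 N, or if a joint passes its speed limit or range.

### The arm

A 7-joint arm with a two-finger parallel gripper is mounted at the origin on the work surface. World frame = base frame: x ahead of the robot, y to its left, z up, the work surface at z = 0. Lengths are in m, angles in rad, forces in N, time in s.
With the tool pointing down it reaches from about 0.4 to 0.85 m from the base axis. Payload 4.5 kg.
Tool frame: the origin (TCP) lies between the finger pads; the fingertips stand 19 mm ahead of it and the grasp point (between the pads) is the TCP (r.nose_length is the distance from the TCP to the fingertips, in m); z points along the fingers, x is the direction in which the jaws open and shut, and the axes are right-handed (so a half turn about z gives the same grasp; the last joint's range is limited). The gripper opens to 88 mm and grips with 3 to 60 N. Pads are 18 mm wide; open, the fingers measure 123 mm over their backs; the gripper's body (75 mm by 187 mm) begins 45 mm behind the grasp point.
Start: joints at [1.266, 0.689, -0.195, 1.565, 0.157, 0.902, -0.215], TCP at [0.208, -0.589, 0.258] pointing down, gripper open.
Joint ranges: [-3.01, 3.01], [-0.46, 2.08], [-1.47, 1.51], [0.13, 2.56], [-1, 4.14], [0.04, 2.09], [-2.66, 2.66]. Speed limits (rad/s): [2.57, 2.57, 3.14, 3.14, 3.14, 3.14, 3.14].

### API

Orientations are given as a unit quaternion [x, y, z, w].
In Python, from plant import get_state, vision, r gives the robot as it stands.
- The arm moves only by the tool play_rows, never from a script. Its argument "deltas" is a list that holds one entry, the list of rows, each a list of 7 numbers: the gripper command: -1 is fully open, 1 is shut, values between are in proportion, then the shift along the tool's x, y, z normalised to -1 to 1, where 1 is 300 mm, then the turn, a rotation vector about the tool's x, y, z normalised to -1 to 1, where 1 is pi rad. A call has 1 to 5 rows; each row is the pose to reach, as a shift and turn from the pose measured when the call began, along the tool's axes at that moment, turning the shorter way round; what a row does not reach only later rows make up. A row lasts 1/8 s, in which the tool goes at most 62.5 mm and 10.7 degrees, less where a joint would pass 70% of its speed; a pose out of reach is approached as far as the arm can. A call with a number of a shift or a turn outside -1 to 1 is refused whole. A call with a gripper value outside its range is refused whole. The fingers move at their own pace and stop on an object; "force" is the grip in N (left out, the last holds). Time passes only in rows, so rows that repeat a pose let the fingers close. It gives the time, the measured TCP pose, the force and the opening at its end, in the units of the state.
- get_state(): the state, without advancing time (a new reading comes with each control period).
- vision.snapshot(name): name is "scene" or "top"; returns the picture (400x640x3 uint8, red, green, blue); there is no depth.
- vision.camera_model(name): a dict with "vfov" (degrees; the focal length in pixels is half the picture's height over the tangent of half this angle, whatever the lens; pixels are square), "cx", "cy" (the principal point, pixels), "world_to_cam" (4x4, takes a point from world to camera coordinates). Camera axes: x right, y up, looking along -z (the intrinsics and any distortion apply to the point x, -y, -z); pixel columns grow to the right and rows downward; lengths in m; the calibration is good to about 2 mm. A picture is of the moment at which its call begins. camera_model takes no time and is no camera call.
- r.finish_job(): hands the job in, once; it reports no verdict.
The state is a dict: "clock": time; "q": joint angles; "qd": joint speeds; "joint_torque": joint torques, N m; "tool_pos": TCP position; "eef_rot": TCP orientation; "contact_force": force on the tool from outside, world axes, zero at the start; "moment": the same for the moment, N m; "opening": opening from 0.0 (shut) to 1.0 (fully open).
Only numpy, scipy, OpenCV 4.12 (cv2) and the standard library are available. Lean on these libraries where they do the work, as an engineer would, in place of code of your own. Each camera call takes 0.05 s, during which the arm holds its last target.

## Working session

There is one attempt and no reset: what is moved stays moved. The work goes in short steps, Python scripts to look and compute and a tool call to move; the robot and the scene stay as the last step left them, time stands still between calls to the robot, and variables do not carry over. Pictures are saved under pics/ and viewed, and the job is handed in when it is done.

Besides the shell and the picture viewer there is one more tool, called after ">>>" by a JSON object that holds its "method" and its "body", one argument or row to a line. play_rows: Moves the arm, as the interface text tells. Scaled input: -1 to 1 covers 300 mm each way for a shift and pi rad each way for a turn. Its arguments: {"type":"object","properties":{"deltas":{"type":"array"},"force":{"type":"number"}},"required":["deltas"]}

```bash
ls; mkdir -p pics; python3 - <<'E'
from plant import get_state, vision, r
import cv2
for n in("scene","top"):
    cv2.imwrite(f"pics/{n}0.png",vision.snapshot(n)[:,:,::-1]); print(vision.camera_model(n))
print(get_state(), r.nose_length)
E
```

```text
pics
{'vfov': 45.95876009039504, 'cx': 322.52459045608003, 'cy': 196.45797553049408, 'world_to_cam': array([[ 0.77479689,  0.63217968, -0.00621498, -0.43220858],
       [-0.43033435,  0.53456675,  0.72735874,  0.13200555],
       [ 0.46314374, -0.56088077,  0.68622929, -1.54227062],
       [ 0.        ,  0.        ,  0.        ,  1.        ]])}
{'vfov': 57.58498725019699, 'cx': 318.18657953006465, 'cy': 203.02726670692442, 'world_to_cam': array([[-0.02951263, -0.99938951, -0.01869783,  0.07684239],
       [ 0.99727823, -0.03070441,  0.06703254, -0.56728568],
       [-0.06756572, -0.01666864,  0.99757558, -1.20262281],
       [ 0.        ,  0.        ,  0.        ,  1.        ]])}
{'clock': 0.1, 'q': array([ 1.26583246,  0.68989903, -0.19451584,  1.56619778,  0.15733367,
        0.90247056, -0.21508707]), 'qd': array([ 1.83102829e-03, -2.28567241e-03, -5.52590575e-04,  5.15753552e-04,
       -1.51073831e-03,  9.53837133e-05,  3.24253489e-04]), 'joint_torque': array([-2.20217982e-03, -5.28501177e+01, -1.27091311e+00, -1.53835309e+01,
       -5.24876872e-02,  2.01697752e-03,  4.39529833e-05]), 'tool_pos': array([ 0.20748689, -0.589018  ,  0.25700202]), 'eef_rot': array([ 8.16215814e-01, -5.77746588e-01, -6.82834436e-04, -3.98560857e-04]), 'contact_force': array([ 0.54801192, -0.47817622, -0.67840267]), 'moment': array([-0.02875802, -0.03502088,  0.01879415]), 'opening': 0.9953467675185403} 0.019
```

View pics/scene0.png

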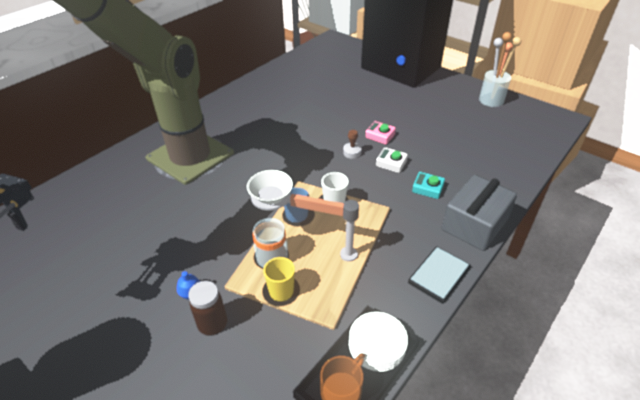

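View pics/top0.png

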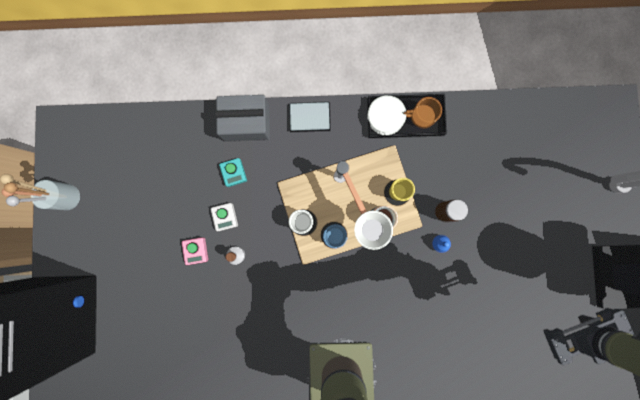

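Top view: white cup (301,222), blue (334,236), carafe partly hidden under the dripper (373,230), yellow (402,189). Timer candidates are white (223,216), turquoise (233,172) and pink (194,250). The white one fits the description. I'll confirm with enlarged crops.

```bash
python3 - <<'E'
import cv2,numpy as np
t=cv2.imread("pics/top0.png"); s=cv2.imread("pics/scene0.png")
a=cv2.resize(t[130:280,170:440],None,fx=2.9,fy=2.9,interpolation=cv2.INTER_CUBIC)
cv2.imwrite("pics/c1.png",a)
a=cv2.resize(s[110:320,220:460],None,fx=2.8,fy=2.8,interpolation=cv2.INTER_CUBIC)
cv2.imwrite("pics/c2.png",a)
E
```

```text
(no output)
```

View pics/c1.png

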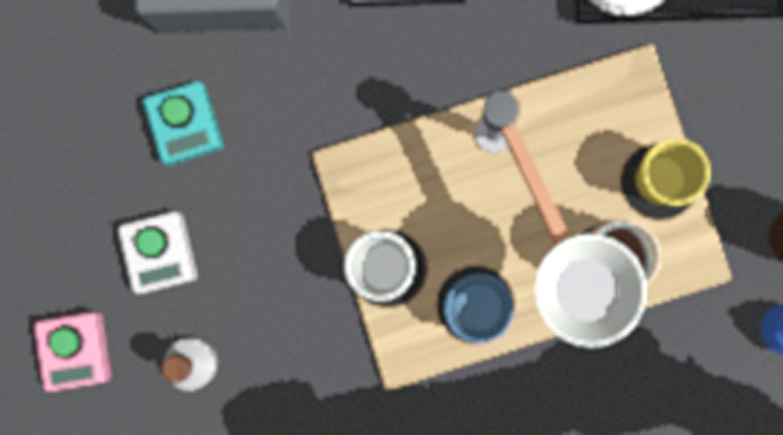

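View pics/c2.png

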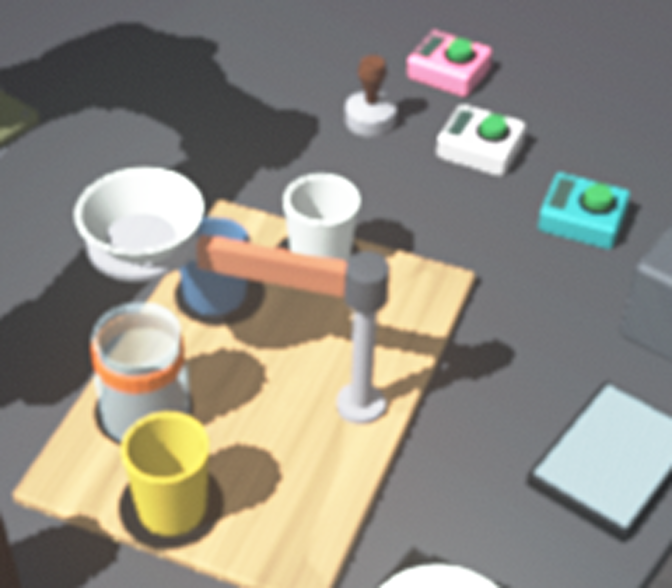

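White timer confirmed at (223,216) top and (392,160) scene. The carafe sits on the inner pad towards the yellow cup. Next I measure.

```bash
cat > h.py <<'E'
import numpy as np, cv2
from plant import get_state, vision, r
from scipy.optimize import least_squares
def ray(n,u,v):
    m=vision.camera_model(n);f=200/np.tan(np.radians(m["vfov"])/2)
    W=m["world_to_cam"];R=W[:3,:3];c=-R.T@W[:3,3]
    return c,R.T@np.array([(u-m["cx"])/f,-(v-m["cy"])/f,-1.])
def onz(n,u,v,z):
    c,d=ray(n,u,v);return (c+d*(z-c[2])/d[2])
def proj(n,p):
    m=vision.camera_model(n);f=200/np.tan(np.radians(m["vfov"])/2)
    q=m["world_to_cam"]@np.r_[p,1]
    return np.array([m["cx"]+f*q[0]/-q[2],m["cy"]-f*q[1]/-q[2]])
def tri(a,b):
    c,d=ray("top",*a);e,g=ray("scene",*b)
    d/=np.linalg.norm(d);g/=np.linalg.norm(g)
    s=np.linalg.lstsq(np.c_[d,-g],e-c,rcond=None)[0]
    p,q=c+d*s[0],e+g*s[1];return (p+q)/2,np.linalg.norm(p-q)
E
python3 - <<'E'
from h import *
np.set_printoptions(precision=4,suppress=True)
t=cv2.imread("pics/top0.png");s=cv2.imread("pics/scene0.png")
cc=[(312,152),(655,45),(731,280),(388,388)]
P=np.array([onz("top",170+u/2.9,130+v/2.9,.014) for u,v in cc]);print(P)
for i in range(4):print(np.linalg.norm(P[i]-P[(i+1)%4]))
# scene corners of board
for u,v in [(475,272),(335,588),(14,495),(218,200)]:print(onz("scene",220+u/2.8,110+v/2.8,.014))
def blobs(im,lo,hi,mn=30):
    m=cv2.inRange(cv2.cvtColor(im,cv2.COLOR_BGR2HSV),lo,hi)
    n,l,st,c=cv2.connectedComponentsWithStats(m)
    return [(c[i].round(1),st[i]) for i in range(1,n) if st[i][4]>=mn]
for nm,im in(("top",t),("scene",s)):
    print(nm,"green")
    for c,st in blobs(im,(50,100,60),(75,255,255)):print(c,st,onz(nm,*c,.045 if nm=="top" else .043))
    print(nm,"orange")
    for c,st in blobs(im,(5,110,100),(18,255,255)):print(c,st)
    print(nm,"yellow")
    for c,st in blobs(im,(22,160,80),(32,255,255)):print(c,st)
for n,u,v in(("top",170+502/2.9,130+110/2.9),("scene",220+366/2.8,110+262/2.8)):print("hub",onz(n,u,v,.195))
print("dripper top",onz("top",170+592/2.9,130+291/2.9,.21),onz("scene",220+140/2.8,110+213/2.8,.21))
print("carafe mouth scene",onz("scene",220+137/2.8,110+340/2.8,.119))
E
```

```text
[[ 0.6441  0.1955  0.014 ]
 [ 0.7573 -0.2098  0.014 ]
 [ 0.4803 -0.285   0.014 ]
 [ 0.3679  0.1139  0.014 ]]
0.4208415084677356
0.28709724381629836
0.4143833149483482
0.28800743043250515
[0.6448 0.1961 0.014 ]
[ 0.7584 -0.1838  0.014 ]
[ 0.4854 -0.2863  0.014 ]
[0.3677 0.1151 0.014 ]
top green
[230.3 167.8] [226 163  10  10  78] [0.694  0.3481 0.045 ]
[221.4 213.1] [217 209  10   9  73] [0.5442 0.3795 0.045 ]
[191.9 247.5] [187 243  10  10  75] [0.4341 0.4782 0.045 ]
top orange
[244.8  15.6] [   0    2  494   28 4189]
[423.8 113. ] [404  97  38  31 605]
[ 21.5 189.9] [  3 183  44  12 171]
[230.1 256.5] [226 253   9   8  58]
top yellow
scene green
[383.9 127.4] [380 124   8   8  47] [0.4344 0.4767 0.043 ]
[395.8 154.8] [391 151  10   8  58] [0.5457 0.377  0.043 ]
[433.  180.2] [428 176  11   9  77] [0.6958 0.3439 0.043 ]
scene orange
[288.3  34.7] [284  30   9  10  66]
[504.4  50.6] [497  32  16  44 279]
[351.8 133.5] [349 131   7   7  34]
[614.6 154.3] [582 139  58  32 660]
[319.1 205.4] [294 195  49  21 508]
[268.8 243.7] [252 231  34  19 187]
[342.4 379.6] [ 320  354   43   46 1532]
scene yellow
hub [ 0.6569 -0.0182  0.195 ]
hub [ 0.6562 -0.015   0.195 ]
dripper top [ 0.4746 -0.0985  0.21  ] [ 0.4802 -0.1     0.21  ]
carafe mouth scene [ 0.5156 -0.1515  0.119 ]
```

```bash
python3 - <<'E'
from h import *
t=cv2.imread("pics/top0.png");s=cv2.imread("pics/scene0.png")
a=cv2.resize(t[190:250,345:415],None,fx=8,fy=8,interpolation=cv2.INTER_CUBIC)
b=cv2.resize(s[210:280,240:310],None,fx=8,fy=8,interpolation=cv2.INTER_CUBIC)
# overlays: predicted mouth circles
def circ(im,n,c,z,rad,off,col):
    pts=np.array([(proj(n,[c[0]+rad*np.cos(k),c[1]+rad*np.sin(k),z])-off+.5)*8-.5 for k in np.linspace(0,6.28,60)])
    cv2.polylines(im,[pts.astype(int)],True,col,1)
for c,col in(((.503,-.146),(255,0,255)),((.5156,-.1515),(0,255,0))):
    circ(a,"top",c,.119,.036,(345,190),col);circ(b,"scene",c,.119,.036,(240,210),col)
    circ(b,"scene",c,.014,.042,(240,210),col)
cv2.imwrite("pics/c3.png",a);cv2.imwrite("pics/c4.png",b)
E
```

```text
(no output)
```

View pics/c3.png

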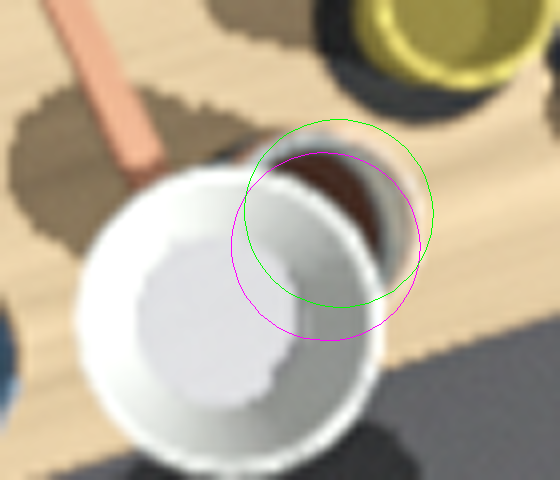

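View pics/c4.png

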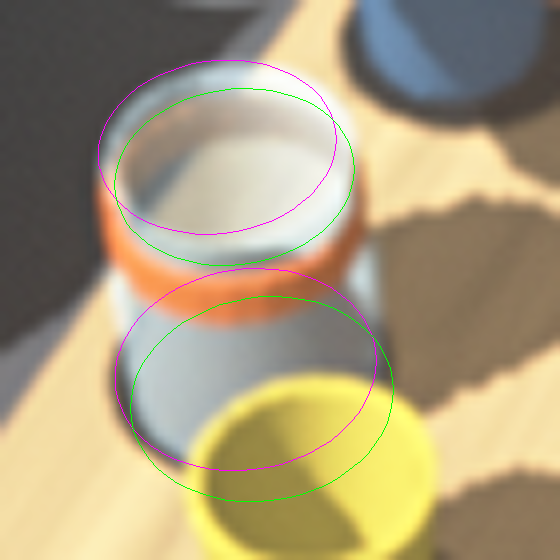

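```bash
python3 - <<'E'
from h import *
np.set_printoptions(precision=4,suppress=True)
t=cv2.imread("pics/top0.png");s=cv2.imread("pics/scene0.png")
psi=np.radians(15.7);pv=np.array([.657,-.018])
def ringpts(n,c,z,rad):return np.array([proj(n,[c[0]+rad*np.cos(k),c[1]+rad*np.sin(k),z]) for k in np.linspace(0,6.28,80)])
K=5
def view(im,n,x0,y0,w,h,fn):
    a=cv2.resize(im[y0:y0+h,x0:x0+w],None,fx=K,fy=K,interpolation=cv2.INTER_CUBIC)
    def dr(P,col):cv2.polylines(a,[((P-[x0,y0]+.5)*K-.5).round().astype(int)],True,col,1)
    for d in(-56,-24,24,56):
        k=psi+np.radians(d);c=pv-.2*np.array([np.cos(k),np.sin(k)])
        dr(ringpts(n,c,.016,.048),(255,0,255))
    R=np.array([[np.cos(psi),-np.sin(psi)],[np.sin(psi),np.cos(psi)]])
    dr(np.array([proj(n,np.r_[pv+R@q,.014]) for q in np.array([(.045,.21),(.045,-.21),(-.245,-.21),(-.245,.21)])]),(0,0,255))
    dr(ringpts(n,pv,.195,.019),(255,255,0))
    dr(ringpts(n,(.477,-.099),.21,.054),(0,255,0))
    dr(ringpts(n,(.511,-.1455),.119,.0375),(0,255,0))
    cv2.imwrite(fn,a)
view(t,"top",275,140,155,120,"pics/c5.png");view(s,"scene",225,165,160,118,"pics/c6.png")
E
```

```text
(no output)
```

View pics/c5.png

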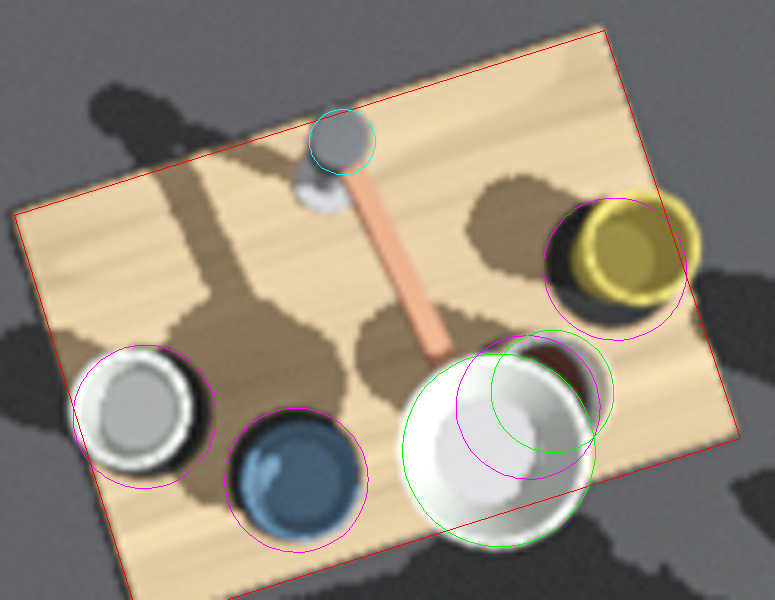

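View pics/c6.png

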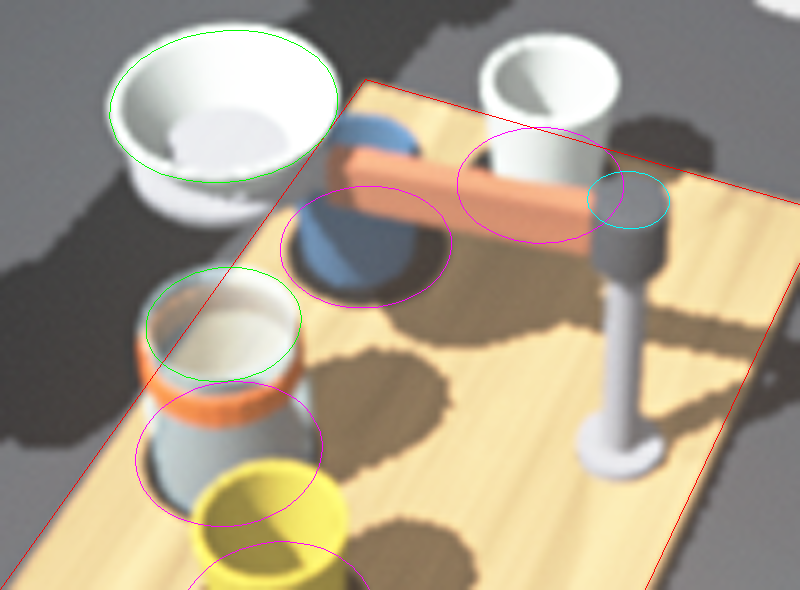

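Dripper centre is about (0.478,-0.098), pivot about (0.657,-0.018) and mouth about (0.511,-0.1445). That needs roughly +16 to 17 deg, pushing from the bar's +y side. I'll plan the approach.

```bash
cat >> h.py <<'E'
from scipy.spatial.transform import Rotation as Ro
def go(p,yaw,st=None):
    """row numbers for target pos p, tool-x heading yaw deg, tool down"""
    s=st or get_state();R=Ro.from_quat(s["eef_rot"])
    y=np.radians(yaw);x=np.array([np.cos(y),np.sin(y),0]);z=np.array([0,0,-1.])
    T=Ro.from_matrix(np.c_[x,np.cross(z,x),z])
    return np.r_[R.inv().apply(np.array(p)-s["tool_pos"])/.3,(R.inv()*T).as_rotvec()/np.pi].round(4)
E
python3 - <<'E'
from h import *
print(go((.38,-.36,.275),-66))
E
```

```text
[-5.289e-01 -7.961e-01 -5.930e-02  0.000e+00  5.000e-04 -2.550e-02]
```

>>> {"method": "play_rows", "body": {
  "deltas": [
    [[1,-0.53,-0.796,-0.06,0,0,-0.0255],[1,-0.53,-0.796,-0.06,0,0,-0.0255],[1,-0.53,-0.796,-0.06,0,0,-0.0255],[1,-0.53,-0.796,-0.06,0,0,-0.0255],[1,-0.53,-0.796,-0.06,0,0,-0.0255]]
  ],
  "force": 20
}}

```text
clock: 0.72
tool_pos: [0.3819, -0.3563, 0.2753]
eef_rot: [0.84, -0.543, -0.001, -0.001]
contact_force: [0.2, 0.1, -0.8]
opening: 0.456
```

```bash
python3 - <<'E'
from h import *
print(get_state()["tool_pos"],go((.47,-.16,.275),-66),go((.55,0,.275),-66))
E
```

```text
[ 0.38185825 -0.35634676  0.27528038] [-4.762e-01 -5.366e-01  2.800e-03 -3.000e-04  9.000e-04  1.300e-03] [-8.530e-01 -9.987e-01  4.300e-03 -3.000e-04  9.000e-04  1.300e-03]
```

>>> {"method": "play_rows", "body": {
  "deltas": [
    [[1,-0.48,-0.54,0,0,0,0],[1,-0.85,-0.998,0,0,0,0],[1,-0.85,-0.998,0,0,0,0],[1,-0.85,-0.998,0,0,0,0],[1,-0.85,-0.998,0,0,0,0]]
  ]
}}

```text
clock: 1.35
tool_pos: [0.514, -0.0755, 0.2759]
eef_rot: [0.84, -0.543, -0.001, -0.001]
contact_force: [1.1, -0.4, -0.5]
opening: 0.007
```

```bash
python3 - <<'E'
from h import *
print(get_state()["tool_pos"],go((.55,0,.275),-66),go((.55,0,.186),-66))
E
```

```text
[ 0.51404792 -0.07545333  0.27588774] [-1.802e-01 -2.125e-01  3.600e-03 -2.000e-04  8.000e-04  1.300e-03] [-1.794e-01 -2.123e-01  3.002e-01 -2.000e-04  8.000e-04  1.300e-03]
```

>>> {"method": "play_rows", "body": {
  "deltas": [
    [[1,-0.18,-0.2125,0,0,0,0],[1,-0.18,-0.2125,0,0,0,0],[1,-0.18,-0.2125,0,0,0,0]]
  ]
}}

```text
clock: 1.72
tool_pos: [0.5502, 0.0022, 0.2757]
eef_rot: [0.841, -0.541, -0.001, -0.001]
contact_force: [-0.5, -0.5, 0.6]
opening: 0.003
```

```bash
python3 - <<'E'
from h import *
print(get_state()["tool_pos"],go((.55,0,.186),-66))
cv2.imwrite("pics/s2.png",vision.snapshot("scene")[:,:,::-1])
E
```

```text
[0.55023997 0.00218092 0.27566816] [ 7.400e-03  3.900e-03  2.989e-01 -2.000e-04  1.200e-03  2.600e-03]
```

View pics/s2.png

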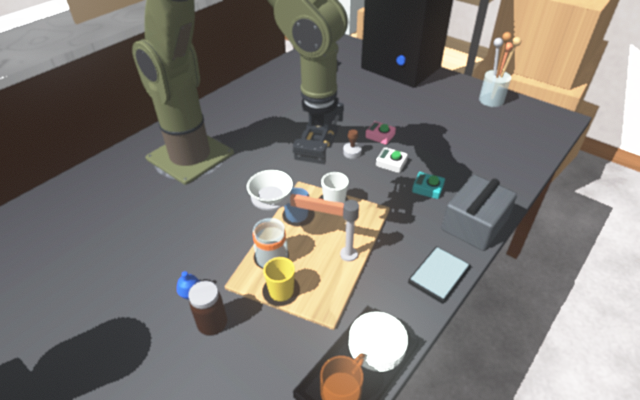

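```bash
python3 - <<'E'
from h import *
s=get_state();print(s["tool_pos"],s["q"])
print(proj("scene",s["tool_pos"]),proj("scene",s["tool_pos"]-[0,0,.019]),proj("scene",[0,0,0]),proj("top",s["tool_pos"]),proj("top",[0,0,0]))
a=vision.snapshot("top")[:,:,::-1];cv2.imwrite("pics/t2.png",a)
b=cv2.imread("pics/s2.png")[60:240,230:430];cv2.imwrite("pics/c7.png",cv2.resize(b,None,fx=3.2,fy=3.2,interpolation=cv2.INTER_CUBIC))
E
```

```text
[ 5.49556296e-01 -2.78422322e-04  2.75636266e-01] [ 0.02537494  0.5667352  -0.17472366  1.77303921  0.12574444  0.81424867
 -1.35621148]
[318.95942813 155.30236866] [319.05135747 161.64941437] [190.3507306  156.08931172] [339.21449183 203.30639055] [341.43895234 374.68692818]
```

View pics/t2.png

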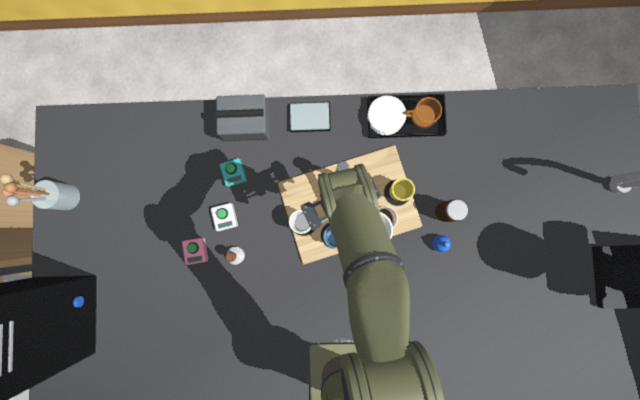

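View pics/c7.png

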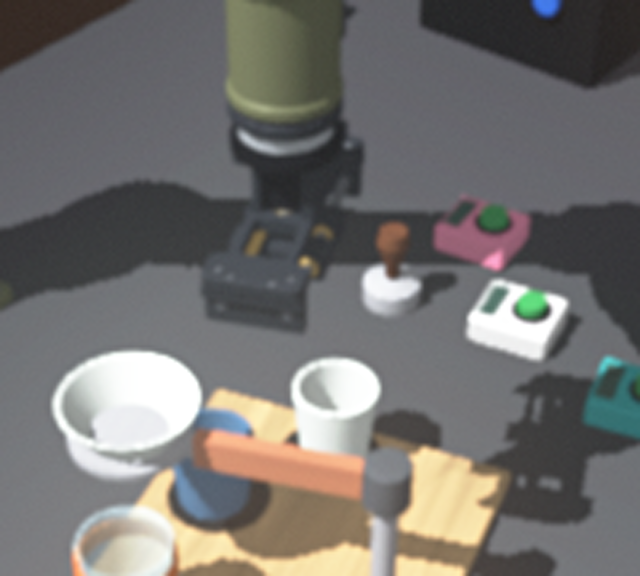

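```bash
python3 - <<'E'
from h import *
s=get_state();R=Ro.from_quat(s["eef_rot"]).as_matrix();p=s["tool_pos"]
b=cv2.imread("pics/s2.png")[90:200,260:370];b=cv2.resize(b,None,fx=5.4,fy=5.4,interpolation=cv2.INTER_CUBIC)
b=cv2.convertScaleAbs(b,alpha=1.8,beta=20)
def L(q,col):
    P=np.array([(proj("scene",p+R@np.array(k))-[260,90]+.5)*5.4 for k in q]).astype(int);cv2.polylines(b,[P],True,col,1)
for z in(.019,-.045):L([(-.0175,-.009,z),(.0175,-.009,z),(.0175,.009,z),(-.0175,.009,z)],(0,255,0))
L([(-.0935,-.0375,-.045),(.0935,-.0375,-.045),(.0935,.0375,-.045),(-.0935,.0375,-.045)],(0,0,255))
L([(-.0375,-.0935,-.045),(.0375,-.0935,-.045),(.0375,.0935,-.045),(-.0375,.0935,-.045)],(255,0,255))
cv2.imwrite("pics/c8.png",b)
E
```

```text
(no output)
```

View pics/c8.png

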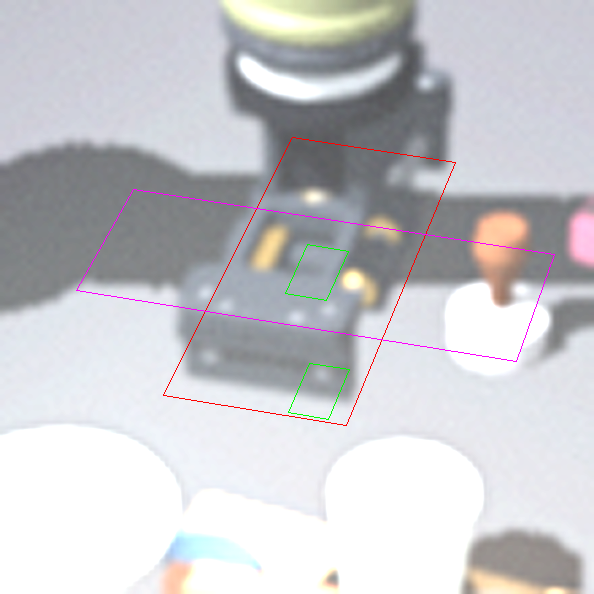

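The gripper matches the projected body outline; its near end hides the shut fingers. Lowering beside the bar.

>>> {"method": "play_rows", "body": {
  "deltas": [
    [[1,0,0,0.15,0,0,0],[1,0,0,0.295,0,0,0],[1,0,0,0.295,0,0,0]]
  ]
}}

```text
clock: 2.2
tool_pos: [0.5462, -0.0041, 0.1849]
eef_rot: [0.839, -0.545, -0.004, 0.003]
contact_force: [0.2, 0.5, 0.1]
opening: 0.006
```

```bash
python3 - <<'E'
from h import *
s=get_state();print(s["tool_pos"],s["contact_force"])
# arc: TCP at radius .09 along bar, offset .0245 on n side
for ph in(24.1,30,35,38,40.6):
    a=np.radians(ph);u=np.array([-np.cos(a),-np.sin(a)]);n=np.array([-np.sin(a),np.cos(a)])
    p=np.array([.657,-.018])+.09*u+.0245*n
    print(ph,p.round(4),go((*p,.186),-90+ph))
E
```

```text
[ 0.54621749 -0.00410322  0.18493957] [0.19749957 0.4686557  0.13798929]
24.1 [ 0.5648 -0.0324] [ 0.1114 -0.0184 -0.0041  0.0028  0.0011 -0.0007]
30 [ 0.5668 -0.0418] [ 0.1426 -0.0116 -0.0041  0.0027  0.0012 -0.0335]
35 [ 0.5692 -0.0496] [ 0.1696 -0.0085 -0.0042  0.0027  0.0013 -0.0612]
38 [ 0.571  -0.0541] [ 0.1858 -0.0077 -0.0042  0.0027  0.0014 -0.0779]
40.6 [ 0.5727 -0.058 ] [ 0.1999 -0.0077 -0.0043  0.0026  0.0015 -0.0923]
```

>>> {"method": "play_rows", "body": {
  "deltas": [
    [[1,0.06,-0.01,-0.004,0,0,0],[1,0.11,-0.018,-0.004,0,0,0],[1,0.13,-0.014,-0.004,0,0,-0.02],[1,0.15,-0.01,-0.004,0,0,-0.04],[1,0.165,-0.009,-0.004,0,0,-0.057]]
  ]
}}

```text
clock: 2.82
tool_pos: [0.5697, -0.049, 0.1875]
eef_rot: [0.884, -0.467, -0.003, 0.002]
contact_force: [-0.8, 2.3, 2.0]
opening: 0.004
```

```bash
python3 - <<'E'
from h import *
s=get_state();print(s["tool_pos"],s["contact_force"])
cv2.imwrite("pics/s3.png",vision.snapshot("scene")[:,:,::-1])
b=cv2.imread("pics/s3.png")[140:290,220:400];cv2.imwrite("pics/c9.png",cv2.resize(b,None,fx=4,fy=4,interpolation=cv2.INTER_CUBIC))
E
```

```text
[ 0.5697426  -0.04901192  0.18750796] [-0.75502329  2.29010808  1.97257541]
```

View pics/c9.png

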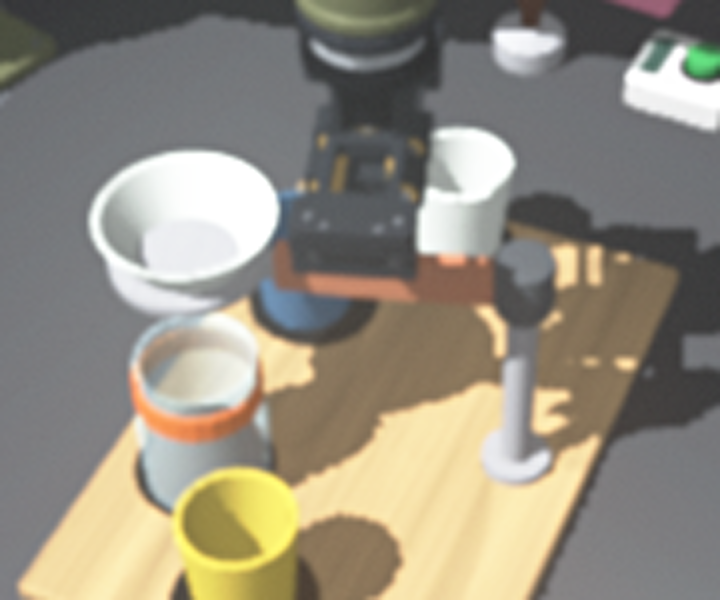

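```bash
python3 - <<'E'
from h import *
for c in ((187,218),):
    p=onz("scene",220+c[0]/4,140+c[1]/4,.21);d=p[:2]-[.657,-.018];print(p,np.hypot(*d),np.degrees(np.arctan2(-d[1],-d[0])))
d=np.array([.5102,-.1445])-[.657,-.018];print(np.degrees(np.arctan2(-d[1],-d[0])))
s=get_state();print(s["tool_pos"],s["contact_force"])
for ph in(35,38,40.6,43,45):
    a=np.radians(ph);u=np.array([-np.cos(a),-np.sin(a)]);n=np.array([-np.sin(a),np.cos(a)])
    p=np.array([.657,-.018])+.09*u+.0245*n
    print(ph,p.round(4),go((*p,.186),-90+ph))
E
```

```text
[ 0.49463785 -0.12595473  0.21      ] 0.19497613502161137 33.6199666256411
40.752022028023276
[ 0.57009628 -0.04993822  0.18747457] [0.23683217 0.63669858 1.03367418]
35 [ 0.5692 -0.0496] [-0.0027  0.0016  0.0049  0.0019  0.001  -0.0039]
38 [ 0.571  -0.0541] [ 0.0132  0.0053  0.0049  0.0018  0.0011 -0.0205]
40.6 [ 0.5727 -0.058 ] [ 0.0271  0.0078  0.0049  0.0018  0.0011 -0.035 ]
43 [ 0.5745 -0.0615] [ 0.04    0.0096  0.0048  0.0018  0.0012 -0.0483]
45 [ 0.576  -0.0643] [ 0.0508  0.0106  0.0048  0.0018  0.0012 -0.0594]
```

The dripper now measures 33.6 deg and the target is about 40.7. I'll push most of the rest, then back off to measure.

>>> {"method": "play_rows", "body": {
  "deltas": [
    [[1,0.007,0.002,0.004,0,0,-0.01],[1,0.014,0.005,0.004,0,0,-0.02],[1,0.022,0.007,0.004,0,0,-0.03],[1,0.022,0.007,0.004,0,0,-0.03],[1,-0.15,0.007,0.004,0,0,-0.03]]
  ]
}}

```text
clock: 3.5
tool_pos: [0.5451, -0.0179, 0.1861]
eef_rot: [0.903, -0.429, -0.001, 0.002]
contact_force: [0.5, 1.4, 0.9]
opening: 0.005
```

```bash
python3 - <<'E'
from h import *
s=get_state();print(s["tool_pos"],s["contact_force"])
cv2.imwrite("pics/s4.png",vision.snapshot("scene")[:,:,::-1])
cv2.imwrite("pics/t4.png",vision.snapshot("top")[:,:,::-1])
b=cv2.imread("pics/s4.png")[170:270,235:365];cv2.imwrite("pics/c10.png",cv2.resize(b,None,fx=6,fy=6,interpolation=cv2.INTER_CUBIC))
b=cv2.imread("pics/t4.png")[140:260,275:430];cv2.imwrite("pics/c11.png",cv2.resize(b,None,fx=5,fy=5,interpolation=cv2.INTER_CUBIC))
E
```

```text
[ 0.5451428  -0.01792204  0.1861457 ] [0.54387658 1.36132882 0.8685495 ]
```

View pics/c10.png

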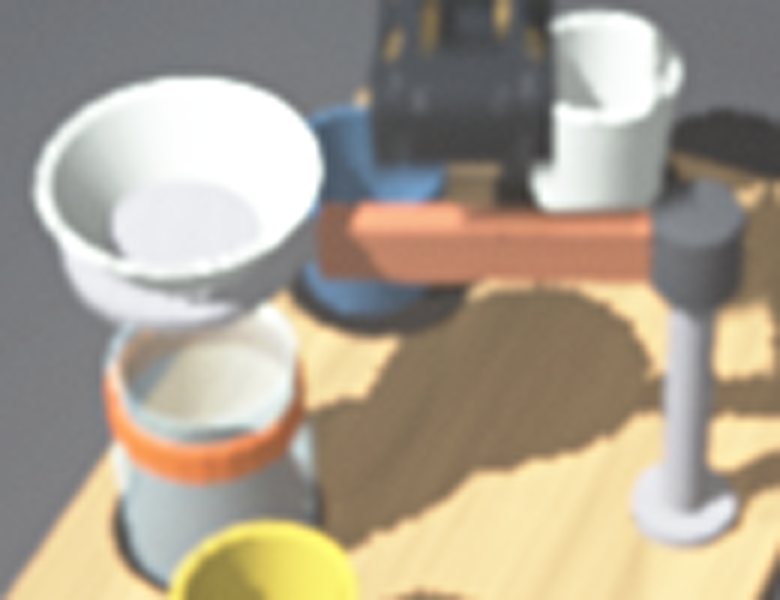

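View pics/c11.png

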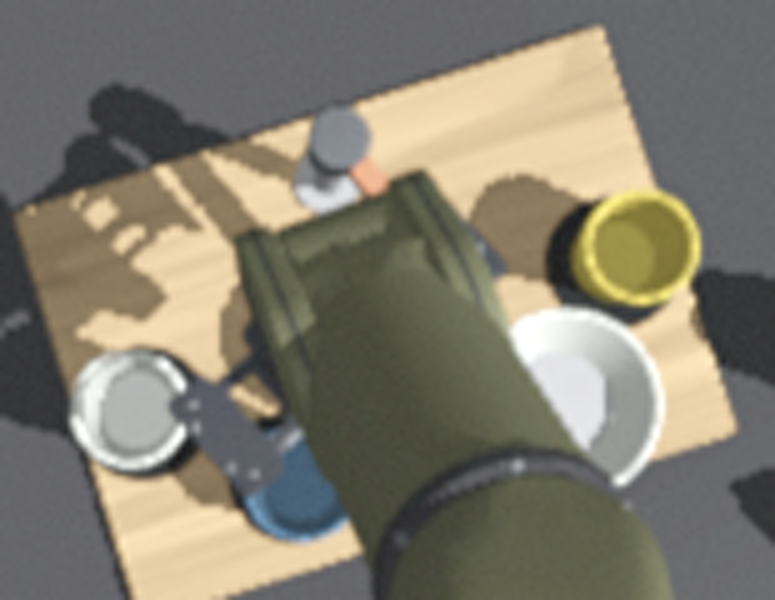

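```bash
python3 - <<'E'
from h import *
def pr(n,u,v,z=.21):
    p=onz(n,u,v,z);d=p[:2]-[.657,-.018];print(n,p,np.hypot(*d),np.degrees(np.arctan2(-d[1],-d[0])))
pr("scene",235+180.5/6-.5,170+178.5/6-.5); pr("top",275+565.5/5-.5,140+407.5/5-.5)
# earlier dripper / same method
pr("top",275+497.5/5-.5,140+448.5/5-.5);pr("scene",225+224.5/5-.5,165+103/5-.5)
# mouth, scene rim ellipse
pr("scene",225+221.5/5-.5,165+324.5/5-.5,.119); pr("top",275+549/5-.5,140+392/5-.5,.119)
E
```

```text
scene [ 0.50194683 -0.14063651  0.21      ] 0.19768965803063288 38.34159893348624
top [ 0.4997487  -0.13735331  0.21      ] 0.1974162685454054 37.19840071895763
top [ 0.47786136 -0.09826524  0.21      ] 0.19629865123599177 24.135345185554062
scene [ 0.47666372 -0.09840001  0.21      ] 0.19744704747777153 24.02892808125519
scene [ 0.51076332 -0.14685462  0.119     ] 0.194906846128614 41.38448617077082
top [ 0.51068794 -0.14329557  0.119     ] 0.1926296940814556 40.575375238922824
```

Dripper about 38 deg, mouth about 40.8. About 2.8 deg more.

```bash
python3 - <<'E'
from h import *
for ph in(38,40,42.2):
    a=np.radians(ph);u=np.array([-np.cos(a),-np.sin(a)]);n=np.array([-np.sin(a),np.cos(a)])
    p=np.array([.657,-.018])+.09*u+.0245*n
    print(ph,p.round(4),go((*p,.186),-90+ph))
E
```

```text
38 [ 0.571  -0.0541] [ 0.1794  0.0177 -0.0004  0.002   0.0024  0.0115]
40 [ 0.5723 -0.0571] [ 0.1898  0.0208 -0.0005  0.002   0.0024  0.0004]
42.2 [ 0.5739 -0.0603] [ 0.2014  0.0237 -0.0006  0.0019  0.0024 -0.0118]
```

>>> {"method": "play_rows", "body": {
  "deltas": [
    [[1,0.13,0.018,0,0,0,0],[1,0.17,0.02,0,0,0,0],[1,0.19,0.021,0,0,0,-0.004],[1,0.2,0.023,0,0,0,-0.01],[1,0.2,0.023,0,0,0,-0.01]]
  ]
}}

```text
clock: 4.22
tool_pos: [0.5729, -0.0593, 0.1855]
eef_rot: [0.913, -0.407, -0.006, 0.001]
contact_force: [-1.7, 1.6, -0.1]
opening: 0.003
```

>>> {"method": "play_rows", "body": {
  "deltas": [
    [[1,-0.1,0,0,0,0,0],[1,-0.2,0,0,0,0,0],[1,-0.2,0,-0.15,0,0,0],[1,-0.2,0,-0.35,0,0,0],[1,-0.2,0,-0.35,0,0,0]]
  ]
}}

```text
clock: 4.85
tool_pos: [0.5374, -0.014, 0.2957]
eef_rot: [0.913, -0.407, -0.0, -0.001]
contact_force: [0.3, -1.3, -0.4]
opening: 0.004
```

```bash
python3 - <<'E'
from h import *
s=get_state();print(s["tool_pos"],s["contact_force"])
print(go((.53,.2,.275),-40))
E
```

```text
[ 0.53741283 -0.01396156  0.29566458] [ 0.26926075 -1.28917387 -0.43429929]
[-5.466e-01 -4.585e-01  7.090e-02 -8.000e-04  5.000e-04 -4.460e-02]
```

Move aside towards the timer for an unobstructed view.

>>> {"method": "play_rows", "body": {
  "deltas": [
    [[1,-0.55,-0.46,0,0,0,-0.045],[1,-0.55,-0.46,0,0,0,-0.045],[1,-0.55,-0.46,0,0,0,-0.045],[1,-0.55,-0.46,0,0,0,-0.045],[1,-0.55,-0.46,0,0,0,-0.045]]
  ]
}}

```text
clock: 5.48
tool_pos: [0.5288, 0.2043, 0.2955]
eef_rot: [0.941, -0.339, -0.001, -0.002]
contact_force: [-0.5, -0.5, 0.3]
opening: 0.007
```

```bash
python3 - <<'E'
from h import *
s=get_state();print(s["tool_pos"],s["contact_force"])
cv2.imwrite("pics/s5.png",vision.snapshot("scene")[:,:,::-1])
cv2.imwrite("pics/t5.png",vision.snapshot("top")[:,:,::-1])
b=cv2.imread("pics/s5.png")[170:270,235:365];cv2.imwrite("pics/c12.png",cv2.resize(b,None,fx=6,fy=6,interpolation=cv2.INTER_CUBIC))
b=cv2.imread("pics/t5.png")[140:260,275:430];cv2.imwrite("pics/c13.png",cv2.resize(b,None,fx=5,fy=5,interpolation=cv2.INTER_CUBIC))
E
```

```text
[0.52878973 0.20426962 0.29550663] [-0.51856021 -0.49126009  0.29552793]
```

View pics/c12.png

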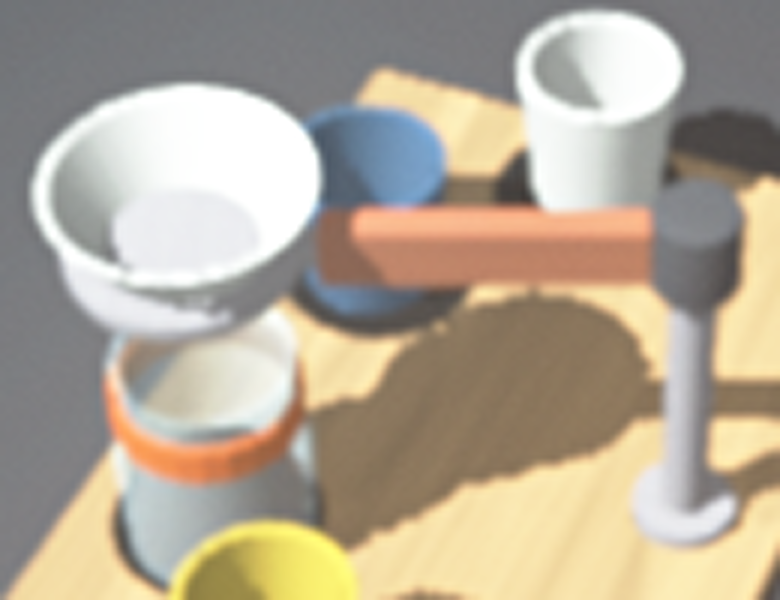

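View pics/c13.png

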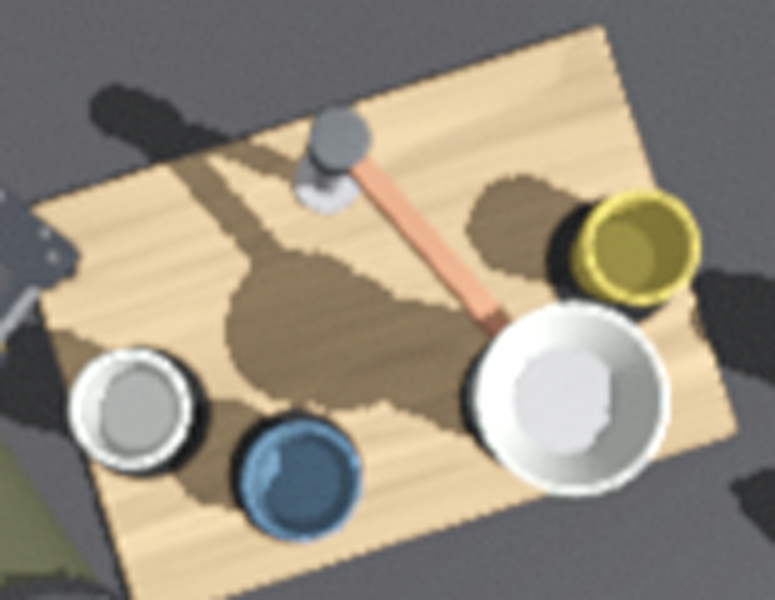

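```bash
python3 - <<'E'
from h import *
def pr(n,u,v,z=.21):
    p=onz(n,u,v,z);d=p[:2]-[.657,-.018];print(n,p,np.hypot(*d),np.degrees(np.arctan2(-d[1],-d[0])))
pr("scene",235+178.5/6-.5,170+185.5/6-.5); pr("top",275+571.5/5-.5,140+398/5-.5)
# carafe axis: orange band in both; masks
s=cv2.imread("pics/s5.png");b=cv2.cvtColor(s,cv2.COLOR_BGR2HSV)
m=cv2.inRange(b,(4,110,90),(18,255,255));m[:, :245]=0;m[:,295:]=0;m[:215]=0
ys,xs=np.nonzero(m);print(xs.min(),xs.max(),ys.min(),ys.max(),[(y,xs[ys==y].min(),xs[ys==y].max()) for y in range(228,252,2) if (ys==y).any()])
# base contact: expected overlays
a=cv2.resize(s[205:275,240:310],None,fx=8,fy=8,interpolation=cv2.INTER_CUBIC)
def ring(c,z,rad,col):
    P=np.array([(proj("scene",[c[0]+rad*np.cos(k),c[1]+rad*np.sin(k),z])-[240,205]+.5)*8-.5 for k in np.linspace(0,6.28,80)]).astype(int);cv2.polylines(a,[P],True,col,1)
ring((.5107,-.145),.119,.0385,(0,255,0));ring((.5107,-.145),.015,.042,(0,255,0));ring((.5107,-.145),.015,.046,(255,0,255));ring((.508,-.144),.148,.02,(0,0,255))
cv2.imwrite("pics/c14.png",a)
E
```

```text
scene [ 0.50407477 -0.14390824  0.21      ] 0.19808839515545035 39.4657198182797
top [ 0.5049892 -0.1409459  0.21     ] 0.19550698047558532 38.96583244854515
253 285 232 249 [(232, np.int64(285), np.int64(285)), (234, np.int64(285), np.int64(285)), (236, np.int64(253), np.int64(285)), (238, np.int64(253), np.int64(285)), (240, np.int64(253), np.int64(284)), (242, np.int64(254), np.int64(282)), (244, np.int64(256), np.int64(282)), (246, np.int64(257), np.int64(280)), (248, np.int64(261), np.int64(276))]
```

View pics/c14.png

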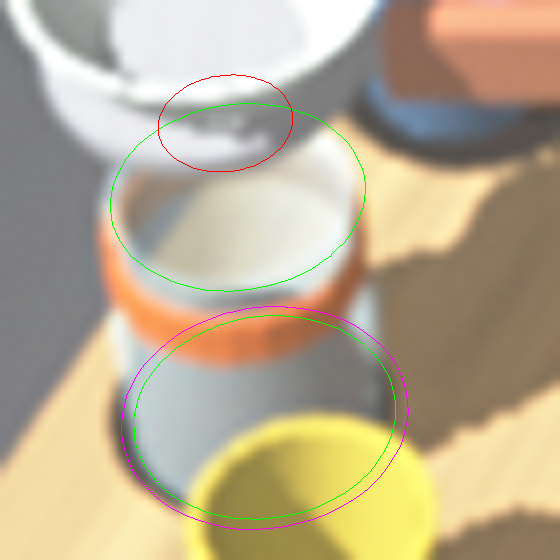

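```bash
python3 - <<'E'
from h import *
t=cv2.imread("pics/top0.png");x0,y0,K=365,195,14
a=cv2.resize(t[y0:y0+42,x0:x0+42],None,fx=K,fy=K,interpolation=cv2.INTER_CUBIC)
a=cv2.convertScaleAbs(a,alpha=1.2)
b=a.copy()
for c,col in(((.5075,-.1475),(0,0,255)),((.5107,-.143),(0,255,0))):
  for z,rad in((.119,.039),(.119,.035)):
    P=np.array([(proj("top",[c[0]+rad*np.cos(k),c[1]+rad*np.sin(k),z])-[x0,y0]+.5)*K-.5 for k in np.linspace(0,6.28,80)]).astype(int);cv2.polylines(b,[P],True,col,1)
cv2.imwrite("pics/c15.png",cv2.resize(np.hstack([a,b]),(800,400)))
E
```

```text
(no output)
```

View pics/c15.png

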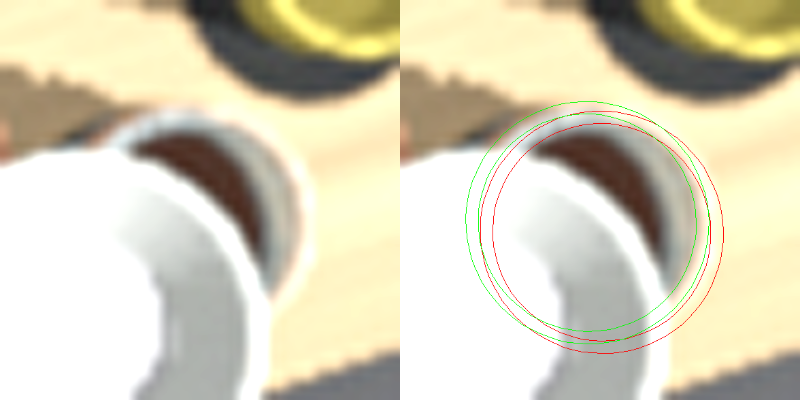

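Both views agree the dripper is about 1.6 deg (5 to 6 mm) short, so I'll nudge again.

```bash
python3 - <<'E'
from h import *
print(go((.538,-.014,.29),-47.5))
E
```

```text
[ 4.788e-01  5.280e-01  1.750e-02 -2.000e-04  2.000e-04  4.190e-02]
```

>>> {"method": "play_rows", "body": {
  "deltas": [
    [[1,0.48,0.53,0.017,0,0,0.042],[1,0.48,0.53,0.017,0,0,0.042],[1,0.48,0.53,0.017,0,0,0.042],[1,0.48,0.53,0.017,0,0,0.042],[1,0.48,0.53,0.017,0,0,0.042]]
  ]
}}

```text
clock: 6.2
tool_pos: [0.5372, -0.0202, 0.2897]
eef_rot: [0.913, -0.407, -0.0, 0.001]
contact_force: [0.1, -0.2, 0.1]
opening: 0.006
```

```bash
python3 - <<'E'
from h import *
print(go((.540,-.015,.186),-47.5))
E
```

```text
[-6.600e-03 -1.910e-02  3.456e-01  6.000e-04 -1.000e-04 -3.000e-03]
```

>>> {"method": "play_rows", "body": {
  "deltas": [
    [[1,-0.006,-0.019,0.17,0,0,0],[1,-0.006,-0.019,0.345,0,0,0],[1,-0.006,-0.019,0.345,0,0,0],[1,-0.006,-0.019,0.345,0,0,0]]
  ]
}}

```text
clock: 6.7
tool_pos: [0.541, -0.0144, 0.1876]
eef_rot: [0.914, -0.407, 0.001, 0.0]
contact_force: [1.3, 0.3, 0.7]
opening: 0.006
```

```bash
python3 - <<'E'
from h import *
s=get_state();print(s["tool_pos"])
for ph in(40,42.2,43.8):
    a=np.radians(ph);u=np.array([-np.cos(a),-np.sin(a)]);n=np.array([-np.sin(a),np.cos(a)])
    p=np.array([.657,-.018])+.09*u+.0245*n
    print(ph,p.round(4),go((*p,.186),-90+ph))
E
```

```text
[ 0.54102234 -0.01444441  0.1876219 ]
40 [ 0.5723 -0.0571] [ 0.1754  0.0176  0.0057 -0.     -0.0005  0.0111]
42.2 [ 0.5739 -0.0603] [ 0.1869  0.0209  0.0057 -0.     -0.0005 -0.0011]
43.8 [ 0.5751 -0.0626] [ 0.1953  0.023   0.0057 -0.     -0.0005 -0.01  ]
```

>>> {"method": "play_rows", "body": {
  "deltas": [
    [[1,0.12,0.015,0.005,0,0,0.005],[1,0.165,0.018,0.005,0,0,0.003],[1,0.185,0.021,0.005,0,0,0],[1,0.195,0.023,0.005,0,0,-0.008],[1,0.195,0.023,0.005,0,0,-0.009]]
  ]
}}

```text
clock: 7.32
tool_pos: [0.5747, -0.0614, 0.1864]
eef_rot: [0.92, -0.393, 0.0, -0.0]
contact_force: [-0.5, 2.1, 1.6]
opening: 0.004
```

>>> {"method": "play_rows", "body": {
  "deltas": [
    [[1,-0.1,0,0,0,0,0],[1,-0.2,0,0,0,0,0],[1,-0.2,0,-0.15,0,0,0],[1,-0.2,0,-0.35,0,0,0],[1,-0.2,0,-0.35,0,0,0]]
  ]
}}

```text
clock: 7.95
tool_pos: [0.5358, -0.0175, 0.2956]
eef_rot: [0.92, -0.393, 0.005, -0.002]
contact_force: [0.3, -1.2, -0.3]
opening: 0.002
```

```bash
python3 - <<'E'
from h import *
print(go((.53,.21,.25),-40))
E
```

```text
[-0.5624 -0.5093  0.1516 -0.0023 -0.0025 -0.0347]
```

>>> {"method": "play_rows", "body": {
  "deltas": [
    [[1,-0.56,-0.51,0,0,0,-0.035],[1,-0.56,-0.51,0,0,0,-0.035],[1,-0.56,-0.51,0,0,0,-0.035],[1,-0.56,-0.51,0,0,0,-0.035],[1,-0.56,-0.51,0,0,0,-0.035]]
  ]
}}

```text
clock: 8.57
tool_pos: [0.5287, 0.2142, 0.2945]
eef_rot: [0.941, -0.338, 0.004, -0.003]
contact_force: [-0.5, -0.5, -0.1]
opening: 0.006
```

```bash
python3 - <<'E'
from h import *
s=get_state();print(s["tool_pos"],s["contact_force"])
cv2.imwrite("pics/s6.png",vision.snapshot("scene")[:,:,::-1])
cv2.imwrite("pics/t6.png",vision.snapshot("top")[:,:,::-1])
b=cv2.imread("pics/s6.png")[170:270,235:365];cv2.imwrite("pics/c16.png",cv2.resize(b,None,fx=6,fy=6,interpolation=cv2.INTER_CUBIC))
b=cv2.imread("pics/t6.png")[140:260,275:430];cv2.imwrite("pics/c17.png",cv2.resize(b,None,fx=5,fy=5,interpolation=cv2.INTER_CUBIC))
E
```

```text
[0.52870016 0.21416635 0.29446058] [-0.51061916 -0.49460543 -0.11300228]
```

View pics/c16.png

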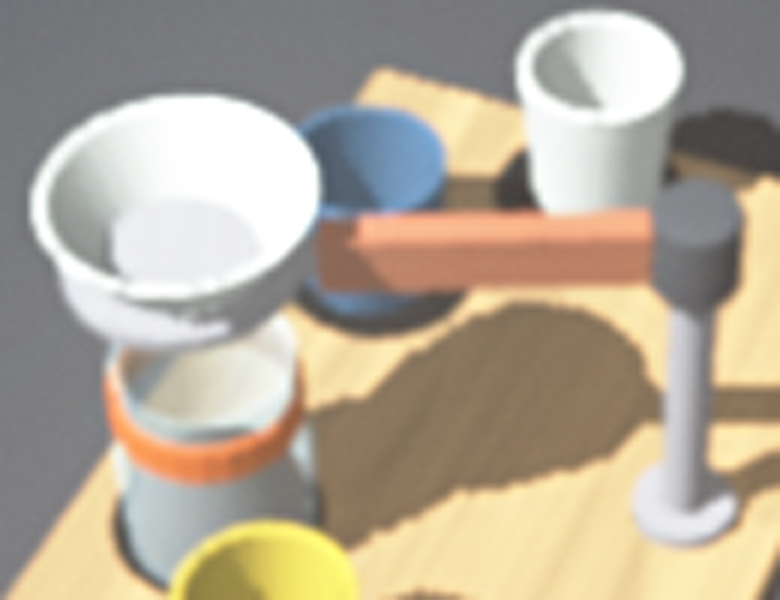

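View pics/c17.png

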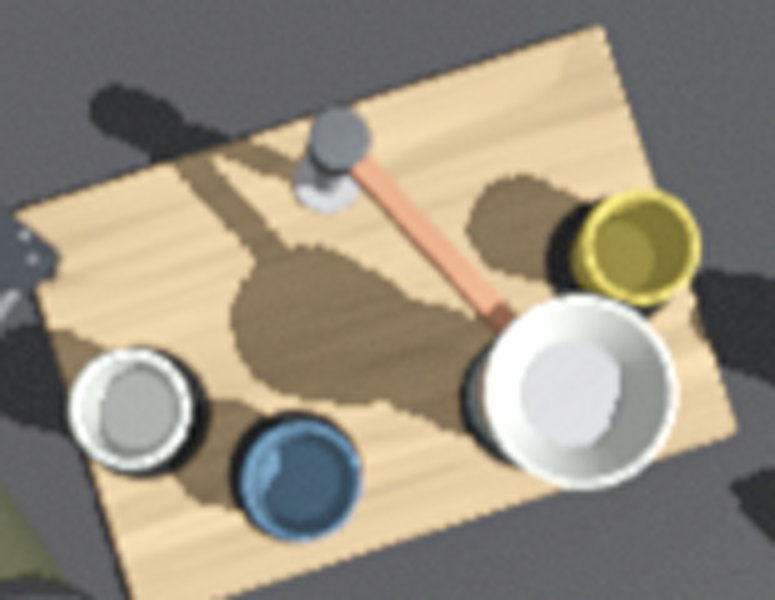

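```bash
python3 - <<'E'
from h import *
def pr(n,u,v,z=.21):
    p=onz(n,u,v,z);d=p[:2]-[.657,-.018];print(n,p,np.hypot(*d),np.degrees(np.arctan2(-d[1],-d[0])))
pr("scene",235+176.5/6-.5,170+196.5/6-.5); pr("top",275+580/5-.5,140+392/5-.5)
t=cv2.imread("pics/t6.png");x0,y0,K=362,192,9
a=cv2.resize(t[y0:y0+60,x0:x0+60],None,fx=K,fy=K,interpolation=cv2.INTER_CUBIC)
a=cv2.convertScaleAbs(a,alpha=1.3);b=a.copy()
for c,col in(((.5075,-.1475),(0,0,255)),((.5105,-.1445),(0,255,0))):
  for z,rad in((.119,.039),(.05,.042),(.015,.045)):
    P=np.array([(proj("top",[c[0]+rad*np.cos(k),c[1]+rad*np.sin(k),z])-[x0,y0]+.5)*K-.5 for k in np.linspace(0,6.28,80)]).astype(int);cv2.polylines(b,[P],True,col,1)
cv2.imwrite("pics/c18.png",cv2.resize(np.hstack([a,b]),(800,400)))
E
```

```text
scene [ 0.50773642 -0.14874159  0.21      ] 0.1984262545527158 41.21546864924786
top [ 0.50822118 -0.1458592   0.21      ] 0.19617113369123065 40.67547063685076
```

View pics/c18.png

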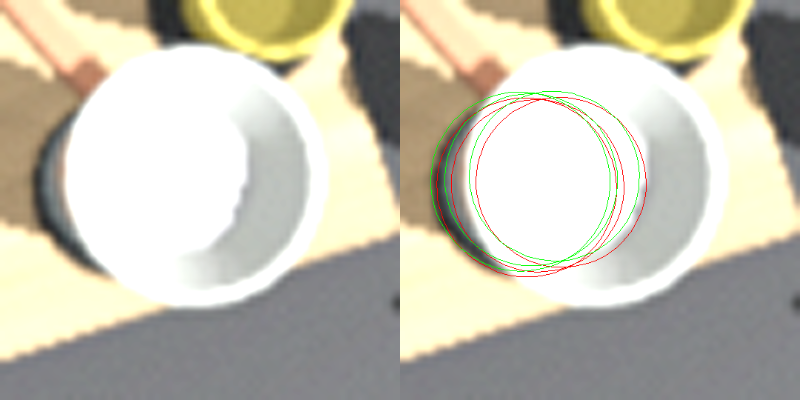

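Dripper now matches the mouth in both views (41.2 vs 41.2 deg in scene, 40.7 vs 40.7 in top). Next, the white timer's button at about (0.545, 0.378).

```bash
python3 - <<'E'
from h import *
print(go((.545,.378,.15),-40))
E
```

```text
[-0.3266 -0.4628  0.4806 -0.0014 -0.0027  0.0005]
```

>>> {"method": "play_rows", "body": {
  "deltas": [
    [[1,-0.12,-0.17,0,0,-0.003,0],[1,-0.3266,-0.463,0,0,-0.003,0],[1,-0.3266,-0.463,0.15,0,-0.003,0],[1,-0.3266,-0.463,0.48,0,-0.003,0],[1,-0.3266,-0.463,0.48,0,-0.003,0]]
  ]
}}

```text
clock: 9.3
tool_pos: [0.5445, 0.3749, 0.1462]
eef_rot: [0.94, -0.342, -0.0, 0.001]
contact_force: [-0.5, -0.2, 0.4]
opening: 0.007
```

```bash
python3 - <<'E'
from h import *
s=get_state();print(s["tool_pos"],s["contact_force"])
print(go((.545,.378,.075),-40),go((.545,.378,.056),-40))
cv2.imwrite("pics/s7.png",vision.snapshot("scene")[:,:,::-1])
b=cv2.imread("pics/s7.png")[70:220,320:480];cv2.imwrite("pics/c19.png",cv2.resize(b,None,fx=4,fy=4,interpolation=cv2.INTER_CUBIC))
E
```

```text
[0.54452748 0.37486427 0.14622061] [-0.51738781 -0.21362375  0.3872501 ]
[-5.500e-03 -9.400e-03  2.374e-01  5.000e-04  1.000e-04  0.000e+00] [-5.400e-03 -9.400e-03  3.007e-01  5.000e-04  1.000e-04  0.000e+00]
```

View pics/c19.png

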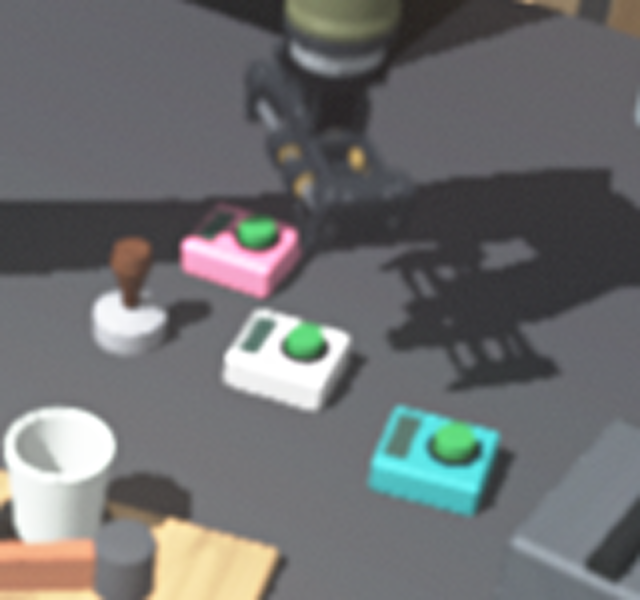

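>>> {"method": "play_rows", "body": {
  "deltas": [
    [[1,-0.005,-0.009,0.12,0,0,0],[1,-0.005,-0.009,0.237,0,0,0],[1,-0.005,-0.009,0.26,0,0,0],[1,-0.005,-0.009,0.275,0,0,0]]
  ]
}}

```text
clock: 9.85
tool_pos: [0.5438, 0.3744, 0.0607]
eef_rot: [0.939, -0.343, -0.002, 0.004]
contact_force: [-0.5, -1.9, 3.4]
opening: 0.004
```

```bash
python3 - <<'E'
from h import *
s=get_state();print(s["tool_pos"],s["contact_force"])
print(go((.545,.378,.057),-40))
E
```

```text
[0.54381767 0.37440938 0.06065517] [-0.51379941 -1.93859728  3.37832635]
[-0.0047 -0.0118  0.0121  0.0026  0.0001 -0.0005]
```

>>> {"method": "play_rows", "body": {
  "deltas": [
    [[1,0,0,0.008,0,0,0],[1,0,0,0.015,0,0,0],[1,0,0,0.02,0,0,0]]
  ]
}}

```text
clock: 10.22
tool_pos: [0.5446, 0.3748, 0.0581]
eef_rot: [0.939, -0.343, -0.001, 0.003]
contact_force: [-5.6, -5.9, 24.7]
opening: 0.007
```

Bottomed out: 25 N with the tip at 39 mm. Releasing straight up and clear.

>>> {"method": "play_rows", "body": {
  "deltas": [
    [[1,0,0,-0.03,0,0,0],[1,0,0,-0.15,0,0,0],[1,0,0,-0.35,0,0,0],[1,0,0,-0.55,0,0,0],[1,0,0,-0.75,0,0,0]]
  ]
}}

```text
clock: 10.85
tool_pos: [0.5457, 0.3762, 0.2859]
eef_rot: [0.939, -0.343, -0.0, 0.002]
contact_force: [1.7, 0.1, -0.2]
opening: 0.004
```

```bash
python3 - <<'E'
from h import *
s=get_state();print(s["tool_pos"],s["contact_force"],s["qd"].round(3))
for n in("scene","top"):cv2.imwrite(f"pics/{n}8.png",vision.snapshot(n)[:,:,::-1])
for n in("scene","top"):
    a=cv2.imread(f"pics/{n}0.png").astype(int);b=cv2.imread(f"pics/{n}8.png").astype(int)
    print(n,(abs(a-b).max(2)>40).sum())
E
```

```text
[0.54565621 0.37620525 0.28590243] [ 1.67893454  0.06017463 -0.23963615] [ 0.042 -0.482 -0.107 -0.555 -0.206  1.013  0.188]
scene 19860
top 20785
```

View pics/scene8.png

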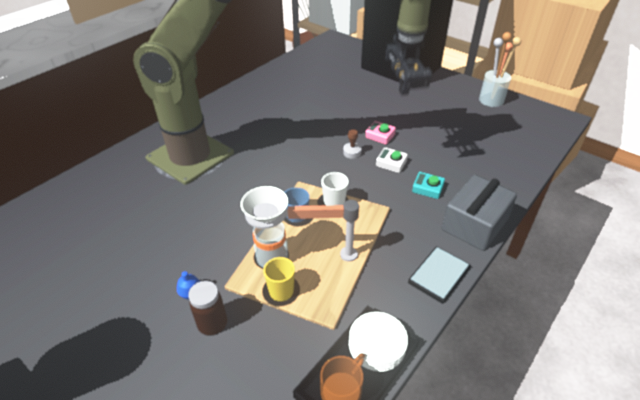

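View pics/top8.png

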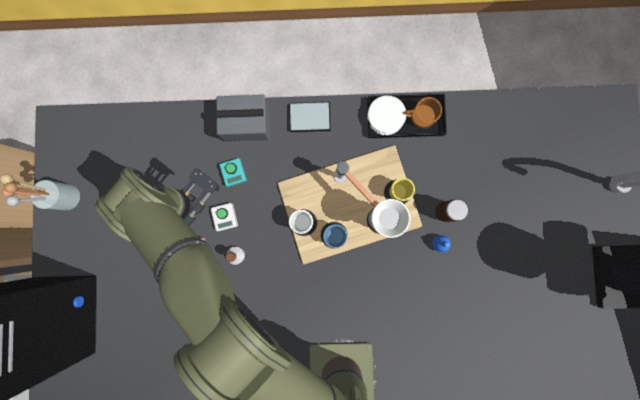

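Everything is standing where it was, the dripper is over the carafe, and the arm is clear. I'll settle, then do a final check of the button.

>>> {"method": "play_rows", "body": {
  "deltas": [
    [[1,0,0,0,0,0,0],[1,0,0,0,0,0,0],[1,0,0,0,0,0,0]]
  ]
}}

```text
clock: 11.32
tool_pos: [0.5482, 0.3789, 0.2905]
eef_rot: [0.939, -0.343, 0.003, -0.003]
contact_force: [0.3, -0.9, 1.2]
opening: 0.003
```

```bash
python3 - <<'E'
from h import *
for f in("scene0","scene8"):
    m=cv2.inRange(cv2.cvtColor(cv2.imread(f"pics/{f}.png"),cv2.COLOR_BGR2HSV),(50,100,60),(75,255,255))
    n,l,st,c=cv2.connectedComponentsWithStats(m);print(f,[(c[i].round(1).tolist(),int(st[i][4])) for i in range(1,n) if st[i][4]>30])
s=get_state();print(s["clock"],abs(s["qd"]).max(),s["tool_pos"],s["contact_force"])
print(r.finish_job())
E
```

```text
scene0 [([383.9, 127.4], 47), ([395.8, 154.8], 58), ([433.0, 180.2], 77)]
scene8 [([383.9, 127.1], 54), ([395.8, 154.8], 58), ([433.0, 180.1], 79)]
11.325 0.002002899910599167 [0.54824501 0.37887148 0.29046849] [ 0.32361441 -0.86041286  1.17127882]
the job is handed in; nothing more can be done
None
```

I swung the dripper over the carafe, pressed the white timer's green button and let it spring back, then handed the job in at 11.3 s. The hand-in reported no verdict.

- **Dripper:** I pushed the copper bar from one side with the shut fingertips, in three small pushes, backing off each time to measure. In the last pictures the dripper and the carafe mouth are at the same angle about the post: 41.2 deg each in the scene view and 40.7 deg each in the top view.
- **Accuracy:** The two views disagree with each other by about 3 mm. The carafe rim was partly hidden in the top view, so I expect the centring to be good to a few millimetres.
- **Button:** It bottomed out at about 25 N. After release its picture position was the same as before the press, so it sprang back.
- **Surroundings:** The last pictures show the carafe, cups, jar, blower, tamper and look-alike timers standing where they were. I judged this by eye rather than measuring each one. The gripper finished about 0.29 m above the table, touching nothing.

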